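Clamp a bag handle and lock the bar with the thumb wedge

TASK

Clamp the wooden bag handle in the bench fixture for drilling: slide the steel bar up until its nose holds the handle square against the fixed jaw, then slide the thumb wedge forward along its ramp with a firm thumb push until it jams and the bar is locked fast. Feel for the jam rather than going by distance: do not crush the handle or over-drive the wedge. Let go of everything with the wedge still tight and flat on the plate, and leave the things lying round the fixture alone.

Things in the scene. Friction and masses are not known exactly. Their poses are not given: they have to be found in the camera images.
- fixture: Grey plate 170 x 400 x 12 mm screwed to the bench. Origin: centre of its underside; x across the plate, y along its 400 mm length towards the fixed jaw: the forward direction of bar and wedge. In this frame a dark guide rail beside the bar: x +35.5 to +55.5, y -120 to +120, top at z 34 mm.
- jaw_face (a point): Centre of the clamping face (looks to -y) of the dark fixed jaw; jaw 110 (x) x 22 (y) mm, top 44 mm above the bench. In the fixture's frame the face is at y = +165 mm.
- ramp_mid (a point): Nominal middle of the slanted face of the dark ramp cheek (18 mm thick, 88 mm long, top at z 34 mm, fixture y -20 to +68 mm). The channel between it and the bar narrows forward by 1 mm in 6. The real ramp sits up to 1.5 mm to either side (x) of this, unmeasured, differently each time: the wedge jams with its tab at fixture y anywhere from -66 to -40 mm; only the force tells.
- bar: Bright steel bar 30 (x) x 160 (y) x 21.5 mm sliding only along the fixture's y, at fixture x +5 to +35 mm, top at z 34 mm. Origin: centre of its underside, axes as the fixture's. Stays where it is left; sliding it takes about 2.5 N. Starts 45 to 100 mm short of its clamped place.
- bar_nose (a point): Centre of the bar's front (+y) end face, which presses the handle; 80 mm ahead of the bar's origin. With the handle clamped it is 30 mm short of the jaw's face, at fixture y = +135 mm.
- bar_tab (a point): Centre of the upright steel tab on top of the bar, 24 (x) x 14 (y) mm, from z 34 to z 68 mm above the bench, 45 mm behind the nose. Push it, or pinch it across its 14 mm; these faces look along the fixture's y. A push of 6 to 12 N seats the handle.
- wedge: Loose aluminium thumb wedge, about 0.18 kg, 120 mm long, on the plate between bar and ramp. Origin on its underside, 60 mm from either end; its y points forward, narrow end first. Front 75 mm tapers from 28 to 15.5 mm wide, its straight side to the bar, its slant (1 in 6) to the ramp; rear 45 mm is a tail 20 mm wide; both 22 mm high; the thumb tab stands at its rear end.
- wedge_tab (a point): Centre of the wedge's thumb tab, 24 (x) x 12 (y) mm, from z 12 to z 62 mm above the bench. Its flat rear face, 6 mm behind, can be pushed over all its height; pinch it across its 12 mm above z 34 mm. The wedge slides 15 to 50 mm with 1 to 3 N, then jams. Pushed forward with 16 to 24 N it is tight (over 30 N is too hard) and stays so when let go; it drags the bar on to the handle.
- handle: Loose wooden bag handle 90 (x) x 30 (y) x 24 mm with two brass bands, 0.12 kg, lying on the plate across the fixture, 3 to 6 mm before the jaw and slightly askew. Origin: centre of its underside. Only to be pushed by the bar, which may press it with up to 30 N.
- handle_mid (a point): Centre of the wooden handle, 12 mm above its underside. Clamped, it is at fixture y = +150 mm.
- spool_a: Cone of brown-red thread, 60 mm wide, 105 mm high, standing on the bench; leave alone. Origin: centre of its underside.
- spool_b: Cone of blue thread, 60 mm wide, 105 mm high, standing on the bench; leave alone. Origin: centre of its underside.
- rivet_jar: Small jar with steel cap, 64 mm wide, 70 mm high, on the bench; leave alone. Origin: centre of its underside.
- driver: Screwdriver lying on the bench at the -y side of the fixture; leave alone. Origin: middle of its underside.
Things that resemble listed ones, but are neither listed nor needed, are in the scene too. There is more than one size of the wedge; the one meant has the size given above.

How it is judged:
By the outcome, as a careful person would: the job done as asked, in the order asked, and still so for the second after the job is handed in, with the robot touching nothing.
It also fails if it takes over 64 s, if anything falls off the work surface, if the arm or the gripper's body presses on something with over 40 N, if the wrist force passes 120 N, or if a joint passes its speed limit or range.

ROBOT

A 7-joint arm with a two-finger parallel gripper is mounted at the origin on the work surface. World frame = base frame: x ahead of the robot, y to its left, z up, the work surface at z = 0. Lengths are in m, angles in rad, forces in N, time in s.
With the tool pointing down it reaches from about 0.4 to 0.9 m from the base axis. Payload 5.5 kg.
Tool frame: the origin (TCP) lies at the very end of the fingers, on their centre line; the grasp point (between the pads) lies 19 mm behind it (tcp_to_grasp is the distance from the TCP to the grasp point, in m); z points along the fingers, y is the direction in which the jaws open and shut (so a half turn about z gives the same grasp; the last joint's range is limited). The gripper opens to 85 mm and grips with 20 to 120 N. Pads are 22 mm wide; open, the fingers measure 114 mm over their backs; the gripper's body (76 mm by 85 mm) begins 54 mm behind the grasp point. The pads swing forward as they close: fully open they stand 13 mm farther back than shut.
Start: joints at [-0.978, 0.501, -0.427, 1.55, 0.221, 1.138, -0.21], TCP at [0.21, 0.615, 0.231] pointing down, gripper open.
Joint ranges: [-2.88, 2.88], [-0.31, 2.03], [-1.54, 1.56], [0.2, 2.42], [-1.41, 4.55], [0.19, 2.02], [-2.57, 2.57]. Speed limits (rad/s): [2.57, 2.57, 3.14, 3.14, 3.14, 3.14, 3.14].

INTERFACE

Orientations are given as a rotation vector (axis times angle).
In Python, from station import state, grab_frame, get_calibration, finish_job, tcp_to_grasp gives the robot as it stands.
- The arm moves only by the tool apply_moves, never from a script. Its arguments are lists of equal length, an entry for each row: "dr": the turn, a rotation vector about the tool's x, y, z in degrees, a list of three; "dp": the shift along the tool's x, y, z in m, a list of three; "jaw": the closure, from 0 (fully open) to 1 (shut). A call has 1 to 5 rows; each row is the pose to reach, as a shift and turn from the pose commanded when the call began, along the tool's axes at that moment; what a row does not reach only later rows make up. A row lasts 1/10 s, in which the tool goes at most 50 mm and 8.59 degrees, less where a joint would pass 70% of its speed; a pose out of reach is approached as far as the arm can. A call with a gripper value outside its range is refused whole. The fingers move at their own pace and stop on an object; "force" is the grip in N (left out, the last holds). Time passes only in rows, so rows that repeat a pose let the fingers close. It gives the time, the measured TCP pose, the force and the opening at its end, in the units of the state.
- state(): the state, without advancing time (a new reading comes with each control period).
- grab_frame(name): name is "side" or "top" or "wrist"; returns (picture, depth): 420x560x3 uint8, red, green, blue; 420x560 float32, m along the optical axis (not along the pixel's ray), 0 where there is no reading.
- get_calibration(name): a dict with "fovy" (degrees; the focal length in pixels is half the picture's height over the tangent of half this angle, whatever the lens; pixels are square), "cx", "cy" (the principal point, pixels), "position" and "orientation" of the camera in the world; the wrist camera has in their place "tool_from_camera" (4x4, takes a point from camera to tool coordinates, whose origin is the TCP and whose axes are the flange's). Camera axes: x right, y down, z forward; pixel columns grow to the right and rows downward; lengths in m; the calibration is good to about 2 mm. The wrist camera is an equidistant fisheye: a pixel r from the principal point sees the ray r / f radians off the axis. A picture is of the moment at which its call begins: read the wrist's pose just before it. get_calibration takes no time and is no camera call.
- finish_job(): hands the job in, once; it reports no verdict.
The state is a dict: "t": time; "qpos": joint angles; "joint_velocities": joint speeds; "effort": joint torques, N m; "ee_pos": TCP position; "ee_rot": TCP orientation; "contact_force": force on the tool from outside, world axes, zero at the start; "wrist_torque": the same for the moment, N m; "width": finger opening in m.
Only numpy, scipy, OpenCV 4.12 (cv2) and the standard library are available. Lean on these libraries where they do the work, as an engineer would, in place of code of your own. Each camera call takes 0.05 s, during which the arm holds its last target.

## Working session

There is one attempt and no reset: what is moved stays moved. The work goes in short steps, Python scripts to look and compute and a tool call to move; the robot and the scene stay as the last step left them, time stands still between calls to the robot, and variables do not carry over. Pictures are saved under pics/ and viewed, and the job is handed in when it is done.

Besides the shell and the picture viewer there is one more tool, called in YAML: its name, and indented under it one key for each argument. apply_moves: Moves the arm, as the interface text tells. Its arguments: {"type":"object","properties":{"dr":{"type":"array","items":{"type":"array","items":{"type":"number"}}},"dp":{"type":"array","items":{"type":"array","items":{"type":"number"}}},"jaw":{"type":"array","items":{"type":"number"}},"force":{"type":"number"}},"required":["dr","dp","jaw"]}

```bash
mkdir -p pics; ls
python3 - <<'E'
from station import *
import cv2,numpy as np
s=state();print({k:np.round(v,4).tolist() if not isinstance(v,float) else v for k,v in s.items()}); print(tcp_to_grasp)
for n in ["side","top"]:
    p,d=grab_frame(n); c=get_calibration(n);print(n,c)
    cv2.imwrite(f"pics/{n}0.png",p[:,:,::-1]); np.savez(f"{n}0.npz",p=p,d=d)
E
```

```text
pics
{'t': 0.0, 'qpos': [-0.9778, 0.5019, -0.4268, 1.5515, 0.2208, 1.1383, -0.2103], 'joint_velocities': [0.0009, 0.0017, -0.0004, -0.0021, -0.0008, -0.0007, 0.0002], 'effort': [0.0003, -56.953, -5.8158, -28.0918, 0.0107, 0.0126, 0.0], 'ee_pos': [0.2103, 0.6143, 0.2302], 'ee_rot': [-0.5155, -3.0986, 0.0031], 'contact_force': [0.4486, 0.1049, -0.0856], 'wrist_torque': [-0.005, 0.0064, -0.0033], 'width': 0.08542867014053225}
0.0187
side {'fovy': 46.58759435568908, 'cx': 272.1427539490096, 'cy': 209.73822673731726, 'position': array([ 0.14487371, -0.80669453,  0.92407684]), 'orientation': array([-2.24900761,  0.62618806, -0.26445792])}
top {'fovy': 42.20149742315583, 'cx': 278.884668229263, 'cy': 218.87389714367174, 'position': array([ 0.42297826, -0.00178527,  1.76237402]), 'orientation': array([-2.14973352,  2.1840803 , -0.13976898])}
```

View pics/side0.png

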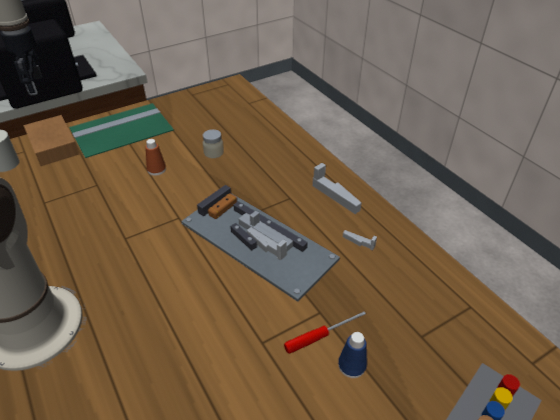

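View pics/top0.png

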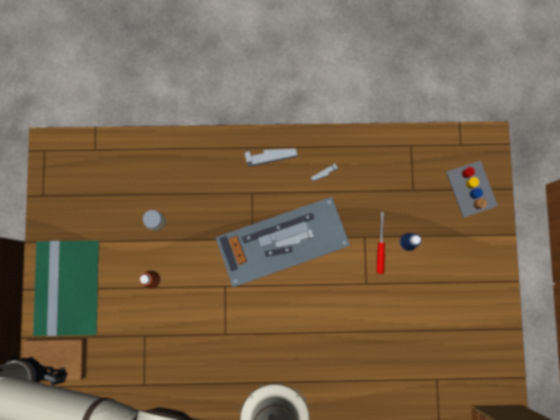

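The side view shows the fixture around (262,240) with its jaw at (214,200). The top view shows it around (282,242), with the jaw at the left (230,253). Next I'll zoom in and measure.

```bash
cat > h.py <<'E'
import numpy as np,cv2
from station import *
from scipy.spatial.transform import Rotation as R
def cam(n):
    c=get_calibration(n); f=210/np.tan(np.radians(c['fovy']/2)); return c,f,R.from_rotvec(c['orientation']).as_matrix()
def onplane(n,uv,z):
    c,f,M=cam(n); uv=np.atleast_2d(uv).astype(float)
    d=np.c_[(uv[:,0]-c['cx'])/f,(uv[:,1]-c['cy'])/f,np.ones(len(uv))]@M.T
    p=np.array(c['position']); return p+d*((z-p[2])/d[:,2])[:,None]
def proj(n,P):
    c,f,M=cam(n); q=(np.atleast_2d(P)-c['position'])@M; return np.c_[q[:,0]/q[:,2]*f+c['cx'],q[:,1]/q[:,2]*f+c['cy']]
E
python3 - <<'E'
from h import *
for n,(a,b,w,h) in dict(side=(170,170,180,135),top=(205,185,160,120)).items():
    p=np.load(n+'0.npz')['p'][b:b+h,a:a+w,::-1]
    cv2.imwrite(f'pics/{n}z.png',cv2.resize(p,(w*5 if w==160 else w*4,h*5 if w==160 else h*4),interpolation=cv2.INTER_CUBIC))
p=np.load('top0.npz')['p'];hsv=cv2.cvtColor(p,cv2.COLOR_RGB2HSV)
# plate: not wood (low sat or bluish)
m=((p[:,:,2].astype(int)>=p[:,:,0].astype(int)-2)).astype(np.uint8)
m[:190]=0;m[292:]=0;m[:,:205]=0;m[:,355:]=0
cs,_=cv2.findContours(cv2.morphologyEx(m,cv2.MORPH_CLOSE,np.ones((7,7))),0,2);c=max(cs,key=cv2.contourArea)
r=cv2.minAreaRect(c);box=cv2.boxPoints(r);print(r,box.tolist())
P=onplane('top',box,0.012);print(P.round(4),[np.linalg.norm(P[i]-P[i-1]).round(4) for i in range(4)],P.mean(0))
E
```

```text
((282.008056640625, 241.03594970703125), (51.78901290893555, 123.17707824707031), 70.24053192138672) [[215.2916259765625, 237.48748779296875], [331.216064453125, 195.8447265625], [348.7244873046875, 244.58441162109375], [232.800048828125, 286.2271728515625]]
[[ 0.5707  0.181   0.012 ]
 [ 0.7009 -0.1966  0.012 ]
 [ 0.541  -0.2487  0.012 ]
 [ 0.4139  0.1257  0.012 ]] [np.float64(0.1662), np.float64(0.3994), np.float64(0.1681), np.float64(0.3954)] [ 0.55663097 -0.03466219  0.012     ]
```

View pics/sidez.png

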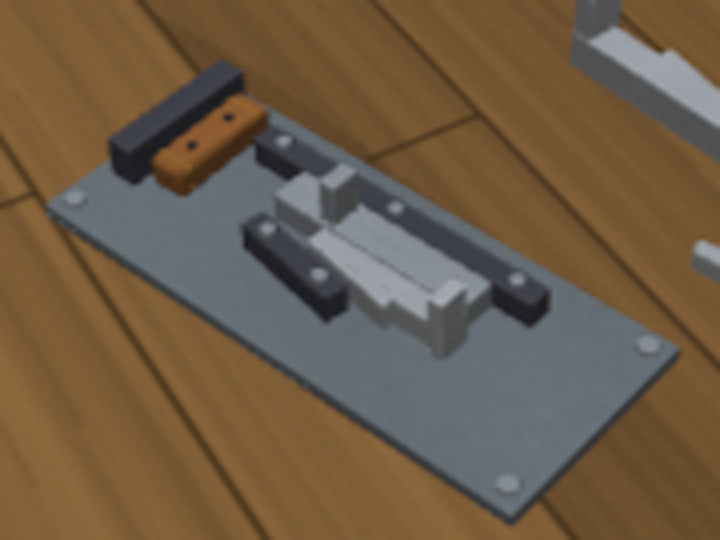

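View pics/topz.png

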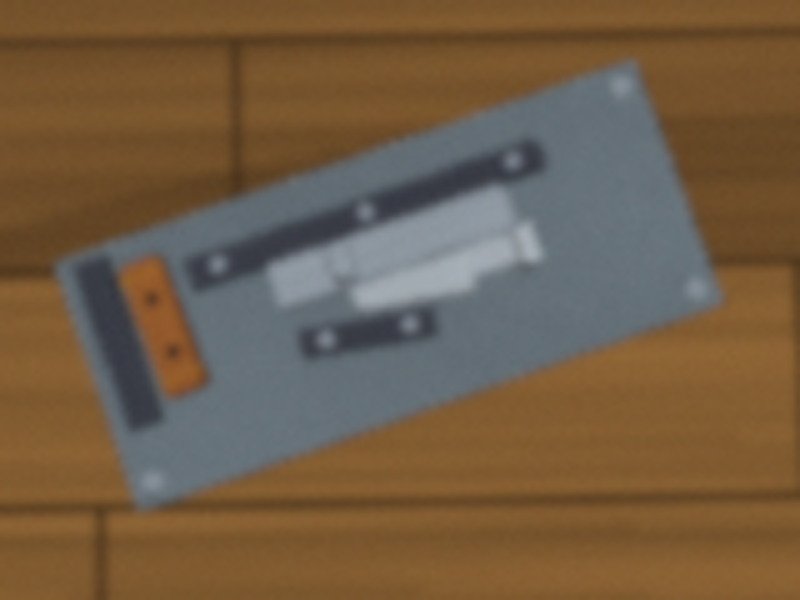

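Run:
```python
from h import *
from scipy.optimize import least_squares
# subpixel plate sides from the contour: top view
T=np.array([[58,262],[633,60],[720,298],[140,508]])/5+[205,185]-0.4
S=np.array([[48,207],[678,350],[512,515]])/4+[170,170]-0.375
Pt=onplane('top',T,.012);Ps=onplane('side',S,.012)
print(Pt.round(4));print(Ps.round(4))
L=np.array([[.085,.2],[.085,-.2],[-.085,-.2],[-.085,.2]])
def fit(P,L):
    def r(q):
        c,s=np.cos(q[2]),np.sin(q[2]);return (L@np.array([[c,s],[-s,c]])+q[:2]-P[:,:2]).ravel()
    o=least_squares(r,[.55,-.03,.33]);return o.x,o.fun.round(4)
print(fit(Pt,L));print(fit(Ps,L[[3,1,2]]))
q,_=fit(np.r_[Pt,Ps],np.r_[L,L[[3,1,2]]]);print(q)
def tofix(P): 
    c,s=np.cos(q[2]),np.sin(q[2]);return (np.asarray(P)[:,:2]-q[:2])@np.array([[c,-s],[s,c]])
t=lambda a:np.array(a)/5+[205,185]-.4
s_=lambda a:np.array(a)/4+[170,170]-.375
print('jaw face ends',tofix(onplane('top',t([[110,255],[162,425]]),.044)))
print('top bar tab',tofix(onplane('top',t([[343,262]]),.068)),'side',tofix(onplane('side',s_([[339,178]]),.068)))
print('top wedge tab',tofix(onplane('top',t([[529,243]]),.062)),'side',tofix(onplane('side',s_([[448,296]]),.062)))
print('bar nose top edge',tofix(onplane('top',t([[267,268],[280,305]]),.034)), 'wedge nose',tofix(onplane('top',t([[352,300]]),.034)))
print(R.from_rotvec(state()['ee_rot']).as_matrix().round(3))
c=get_calibration('wrist');print(c)
```

```text
[[ 0.5722  0.1781  0.012 ]
 [ 0.6984 -0.1965  0.012 ]
 [ 0.5423 -0.2484  0.012 ]
 [ 0.414   0.1263  0.012 ]]
[[ 0.4138  0.1248  0.012 ]
 [ 0.6979 -0.197   0.012 ]
 [ 0.5409 -0.2491  0.012 ]]
(array([ 0.55672733, -0.03511368,  0.32604253]), array([ 0.001 ,  0.0035,  0.0029, -0.0009, -0.002 , -0.0034, -0.0019,
        0.0008]))
(array([ 0.5565426 , -0.03489039,  0.32397581]), array([-0.0015,  0.0029,  0.0028, -0.0004, -0.0013, -0.0025]))
[ 0.55661327 -0.03501528  0.32510286]
jaw face ends [[ 0.07243168  0.16228016]
 [-0.03986742  0.16628712]]
top bar tab [[0.01708832 0.02546685]] side [[0.01944348 0.02557527]]
top wedge tab [[-0.01017212 -0.0887351 ]] side [[-0.01075055 -0.08976963]]
bar nose top edge [[0.03231375 0.0713713 ]
 [0.00729775 0.07138645]] wedge nose [[-0.00500155  0.02718713]]
[[-0.946  0.324 -0.001]
 [ 0.324  0.946 -0.002]
 [ 0.    -0.002 -1.   ]]
{'fovy': 65.70646984690485, 'cx': 283.0866430181665, 'cy': 211.36217741086446, 'tool_from_camera': array([[-6.07655339e-06, -9.57377724e-01, -2.88838870e-01,
         7.38851430e-02],
       [ 9.99999934e-01,  9.87644337e-05, -3.48399859e-04,
        -1.14037670e-03],
       [ 3.62077272e-04, -2.88838854e-01,  9.57377661e-01,
        -1.42120847e-01],
       [ 0.00000000e+00,  0.00000000e+00,  0.00000000e+00,
         1.00000000e+00]])}
```

Both views agree to about 1 mm: fixture at (0.5566, -0.035), yaw 18.6°, bar tab at fixture y +25 mm, wedge tab at -89 mm. I'll move over the bar tab with the fingers shut.

apply_moves:
  dr:
    - [0,0,0]
    - [0,0,0]
    - [0,0,0]
    - [0,0,0]
    - [0,0,0]
  dp:
    - [-0.037,-0.033,0]
    - [-0.074,-0.066,0]
    - [-0.111,-0.1,0]
    - [-0.149,-0.133,0]
    - [-0.186,-0.166,0]
  jaw: [1,1,1,1,1]

```text
t: 0.6
ee_pos: [0.3332, 0.3957, 0.231]
ee_rot: [-0.516, -3.099, 0.001]
contact_force: [1.5, 0.4, 0.6]
width: 0.0124
```

apply_moves:
  dr:
    - [0,0,0]
    - [0,0,0]
    - [0,0,0]
    - [0,0,0]
    - [0,0,0]
  dp:
    - [-0.037,-0.033,0]
    - [-0.074,-0.066,0]
    - [-0.111,-0.1,0]
    - [-0.149,-0.133,0]
    - [-0.186,-0.166,0]
  jaw: [1,1,1,1,1]

```text
t: 1.1
ee_pos: [0.4553, 0.1787, 0.2313]
ee_rot: [0.516, 3.099, 0.0]
contact_force: [1.2, 0.6, 0.2]
width: -0.0001
```

apply_moves:
  dr:
    - [0,0,0]
    - [0,0,0]
    - [0,0,0]
    - [0,0,0]
    - [0,0,0]
  dp:
    - [-0.037,-0.033,0]
    - [-0.074,-0.066,0]
    - [-0.111,-0.1,0]
    - [-0.149,-0.133,0]
    - [-0.186,-0.166,0]
  jaw: [1,1,1,1,1]

```text
t: 1.6
ee_pos: [0.5774, -0.0383, 0.231]
ee_rot: [-0.515, -3.099, 0.0]
contact_force: [1.3, 1.0, 0.2]
width: 0.0001
```

apply_moves:
  dr:
    - [0,0,8.5]
    - [0,0,17]
    - [0,0,25.5]
    - [0,0,34]
    - [0,0,42.5]
  dp:
    - [0,0,0]
    - [0,0,0]
    - [0,0,0]
    - [0,0,0]
    - [0,0,0]
  jaw: [1,1,1,1,1]

```text
t: 2.1
ee_pos: [0.5765, -0.0365, 0.2307]
ee_rot: [-1.612, -2.695, 0.001]
contact_force: [0.3, 0.2, -0.1]
width: -0.0001
```

apply_moves:
  dr:
    - [0,0,5]
    - [0,0,10]
    - [0,0,10]
    - [0,0,10]
  dp:
    - [0,0,0]
    - [0,0,0]
    - [0,0,0]
    - [0,0,0]
  jaw: [1,1,1,1]

```text
t: 2.5
ee_pos: [0.5767, -0.0363, 0.231]
ee_rot: [-1.83, -2.553, 0.001]
contact_force: [-0.5, -0.5, -0.8]
width: -0.0002
```

```bash
cat >> h.py <<'E'
def wplane(uv,z,s):
    c=get_calibration('wrist'); f=210/np.tan(np.radians(c['fovy']/2)); uv=np.atleast_2d(uv).astype(float)
    d=uv-[c['cx'],c['cy']]; r=np.linalg.norm(d,axis=1); th=r/f
    k=np.where(r>1e-9,np.sin(th)/np.maximum(r,1e-9),0)
    d=np.c_[d*k[:,None],np.cos(th)]
    T=np.array(c['tool_from_camera']);M=R.from_rotvec(s['ee_rot']).as_matrix()
    o=M@T[:3,3]+s['ee_pos']; D=d@(M@T[:3,:3]).T
    return o+D*((z-o[2])/D[:,2])[:,None]
q=np.array([0.5566,-0.0350,0.3251])
def tofix(P):
    c,s=np.cos(q[2]),np.sin(q[2]);return ((np.atleast_2d(P)[:,:2]-q[:2])@np.array([[c,-s],[s,c]])).round(4)
def st():
    s=state();M=R.from_rotvec(s['ee_rot']).as_matrix()
    print('t',round(s['t'],2),'fix',tofix(s['ee_pos']),'z',s['ee_pos'][2].round(4),'toolx-fixy deg',np.degrees(np.arctan2(M[1,0],M[0,0])-q[2]-np.pi/2).round(2),'F fix',tofix(np.array(s['contact_force'])[None,:2]+q[:2]),s['contact_force'][2]);return s
E
python3 - <<'E'
from h import *
s=st();p,d=grab_frame('wrist');np.savez('w1.npz',p=p,d=d)
cv2.imwrite('pics/w1.png',cv2.resize(p[:,:,::-1],(800,600),interpolation=cv2.INTER_CUBIC))
E
```

```text
t 2.5 fix [[ 0.0186 -0.0077]] z 0.231 toolx-fixy deg 0.13 F fix [[-0.6296 -0.3364]] -0.8435582707658627
```

View pics/w1.png

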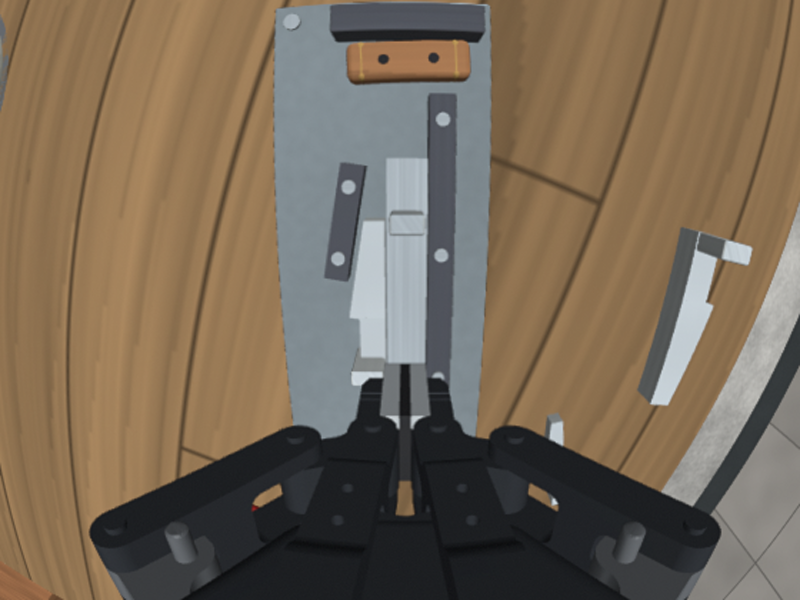

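The wrist view shows the jaw at (407,22), the handle at (408,62), the bar tab at (407,222), the wedge on the left with its tab at (366,375), and the fingertips at (405,390). I'll cross-check these points.

Run:
```python
from h import *
s=state()
k=lambda a:np.array(a)*.7-.15
print('bartab rear/front',tofix(wplane(k([[390,236],[424,236],[392,211],[423,211]]),.068,s)).tolist())
print('nose',tofix(wplane(k([[386,158],[427,158]]),.034,s)).tolist())
print('jaw face',tofix(wplane(k([[331,37],[484,37]]),.044,s)).tolist())
print('wedge nose',tofix(wplane(k([[363,221],[386,221]]),.034,s)).tolist(),'shoulder',tofix(wplane(k([[349,317]]),.034,s)))
print('wtab top',tofix(wplane(k([[353,373],[382,373]]),.062,s)).tolist())
print('ramp',tofix(wplane(k([[340,163],[367,167],[349,281],[325,277]]),.034,s)).tolist())
```

```text
bartab rear/front [[0.0078, 0.0188], [0.0303, 0.0188], [0.0092, 0.0355], [0.0295, 0.0355]]
nose [[0.004, 0.071], [0.0335, 0.0711]]
jaw face [[-0.0346, 0.1605], [0.0731, 0.1609]]
wedge nose [[-0.0131, 0.0249], [0.0038, 0.0248]] shoulder [[-0.0255 -0.0493]]
wtab top [[-0.0207, -0.0838], [0.0009, -0.0836]]
ramp [[-0.0294, 0.0679], [-0.0098, 0.0646], [-0.0245, -0.0206], [-0.0429, -0.0174]]
```

apply_moves:
  dr:
    - [0,0,0]
    - [0,0,0]
    - [0,0,0]
    - [0,0,0]
    - [0,0,0]
  dp:
    - [0,0.001,0.05]
    - [0,0.001,0.1]
    - [0,0.001,0.145]
    - [0,0.001,0.175]
    - [0,0.001,0.186]
  jaw: [1,1,1,1,1]

```text
t: 3.05
ee_pos: [0.5749, -0.036, 0.0417]
ee_rot: [-1.828, -2.548, 0.005]
contact_force: [-0.4, 0.7, -0.3]
width: -0.0003
```

apply_moves:
  dr:
    - [0,0,0]
    - [0,0,0]
    - [0,0,0]
    - [0,0,0]
    - [0,0,0]
  dp:
    - [0.004,0,0]
    - [0.008,0,0]
    - [0.012,0,0]
    - [0.016,0,0]
    - [0.02,0,0]
  jaw: [1,1,1,1,1]

```text
t: 3.55
ee_pos: [0.5729, -0.0173, 0.0469]
ee_rot: [1.831, 2.549, 0.003]
contact_force: [1.4, -3.3, 2.0]
width: -0.0004
```

```bash
python3 -c "
from h import *;st()"
```

```text
t 3.55 fix [[0.0211 0.0115]] z 0.0469 toolx-fixy deg -0.01 F fix [[ 0.2672 -3.5288]] 2.0164183869563583
```

apply_moves:
  dr:
    - [0,0,0]
    - [0,0,0]
    - [0,0,0]
    - [0,0,0]
    - [0,0,0]
  dp:
    - [0.004,-0.001,0]
    - [0.009,-0.001,0]
    - [0.014,-0.001,0]
    - [0.019,-0.001,0]
    - [0.024,-0.001,0]
  jaw: [1,1,1,1,1]

```text
t: 4.05
ee_pos: [0.5628, 0.0056, 0.0453]
ee_rot: [1.833, 2.551, 0.0]
contact_force: [2.4, -1.6, 2.0]
width: 0.0001
```

apply_moves:
  dr:
    - [0,0,0]
    - [0,0,0]
    - [0,0,0]
    - [0,0,0]
    - [0,0,0]
  dp:
    - [0.005,0,0]
    - [0.01,0,0]
    - [0.015,0,0]
    - [0.019,0,0]
    - [0.022,0,0]
  jaw: [1,1,1,1,1]

```text
t: 4.55
ee_pos: [0.5557, 0.0266, 0.0452]
ee_rot: [-1.833, -2.551, -0.0]
contact_force: [1.7, -1.9, 1.1]
width: 0.0001
```

Run:
```python
from h import *
s=st();p,d=grab_frame('wrist')
cv2.imwrite('pics/w2.png',cv2.resize(p[:,:,::-1],(800,600),interpolation=cv2.INTER_CUBIC))
```

```text
t 4.55 fix [[0.0188 0.0587]] z 0.0452 toolx-fixy deg -0.0 F fix [[ 0.9737 -2.3458]] 1.148341254015637
```

View pics/w2.png

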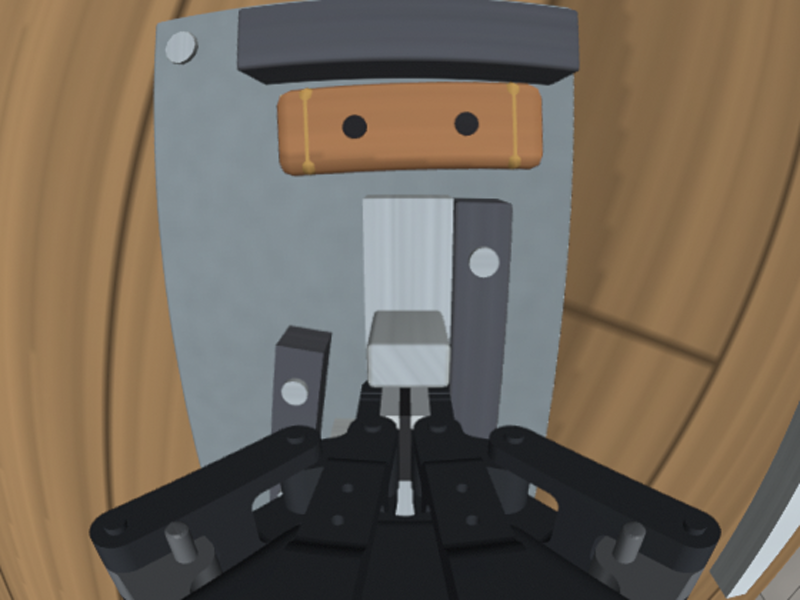

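The bar is being pushed cleanly. Its nose edge (row 197) is about 8 mm short of the handle (row 172), so I'll approach slowly from here.

apply_moves:
  dr:
    - [0,0,0]
    - [0,0,0]
    - [0,0,0]
    - [0,0,0]
    - [0,0,0]
  dp:
    - [0.002,0,0]
    - [0.004,0,0]
    - [0.006,0,0]
    - [0.008,0,0]
    - [0.009,0,0]
  jaw: [1,1,1,1,1]

```text
t: 5.1
ee_pos: [0.5527, 0.0348, 0.0451]
ee_rot: [-1.833, -2.551, 0.0]
contact_force: [1.2, -2.8, -0.6]
width: -0.0001
```

apply_moves:
  dr:
    - [0,0,0]
    - [0,0,0]
    - [0,0,0]
    - [0,0,0]
    - [0,0,0]
  dp:
    - [0.0005,0,0]
    - [0.001,0,0]
    - [0.0015,0,0]
    - [0.002,0,0]
    - [0.002,0,0]
  jaw: [1,1,1,1,1]

```text
t: 5.6
ee_pos: [0.5521, 0.0365, 0.0452]
ee_rot: [-1.833, -2.551, 0.0]
contact_force: [2.1, -2.8, -2.4]
width: -0.0002
```

Run:
```python
from h import *
s=st()
```

```text
t 5.6 fix [[0.0186 0.0692]] z 0.0452 toolx-fixy deg -0.02 F fix [[ 1.1067 -3.3646]] -2.4170359963766015
```

apply_moves:
  dr:
    - [0,0,0]
    - [0,0,0]
    - [0,0,0]
  dp:
    - [0.0005,0,0]
    - [0.001,0,0]
    - [0.001,0,0]
  jaw: [1,1,1]

```text
t: 5.9
ee_pos: [0.5518, 0.0376, 0.0452]
ee_rot: [-1.833, -2.551, 0.0]
contact_force: [2.9, -2.2, -2.2]
width: -0.0001
```

apply_moves:
  dr:
    - [0,0,0]
    - [0,0,0]
    - [0,0,0]
  dp:
    - [0.0005,0,0]
    - [0.001,0,0]
    - [0.001,0,0]
  jaw: [1,1,1]

```text
t: 6.2
ee_pos: [0.5515, 0.0385, 0.0452]
ee_rot: [-1.833, -2.551, 0.0]
contact_force: [1.2, -2.5, -2.6]
width: 0.0
```

apply_moves:
  dr:
    - [0,0,0]
    - [0,0,0]
    - [0,0,0]
  dp:
    - [0.0005,0,0]
    - [0.001,0,0]
    - [0.001,0,0]
  jaw: [1,1,1]

```text
t: 6.5
ee_pos: [0.5512, 0.0394, 0.0452]
ee_rot: [-1.833, -2.551, 0.0]
contact_force: [0.2, -1.8, -2.1]
width: 0.0001
```

apply_moves:
  dr:
    - [0,0,0]
    - [0,0,0]
    - [0,0,0]
  dp:
    - [0.0005,0,0]
    - [0.001,0,0]
    - [0.001,0,0]
  jaw: [1,1,1]

```text
t: 6.8
ee_pos: [0.551, 0.0399, 0.0452]
ee_rot: [1.833, 2.551, -0.001]
contact_force: [1.0, -4.4, -2.5]
width: 0.0001
```

apply_moves:
  dr:
    - [0,0,0]
    - [0,0,0]
    - [0,0,0]
  dp:
    - [0.0005,0,0]
    - [0.001,0,0]
    - [0.001,0,0]
  jaw: [1,1,1]

```text
t: 7.1
ee_pos: [0.551, 0.0398, 0.0453]
ee_rot: [1.834, 2.549, -0.001]
contact_force: [2.3, -6.9, -3.0]
width: -0.0002
```

Run:
```python
from h import *
s=st();p,d=grab_frame('wrist')
cv2.imwrite('pics/w3.png',cv2.resize(p[:,:,::-1],(800,600),interpolation=cv2.INTER_CUBIC))
```

```text
t 7.1 fix [[0.0186 0.0727]] z 0.0453 toolx-fixy deg -0.08 F fix [[ 0.0138 -7.2436]] -2.9731098545225363
```

View pics/w3.png

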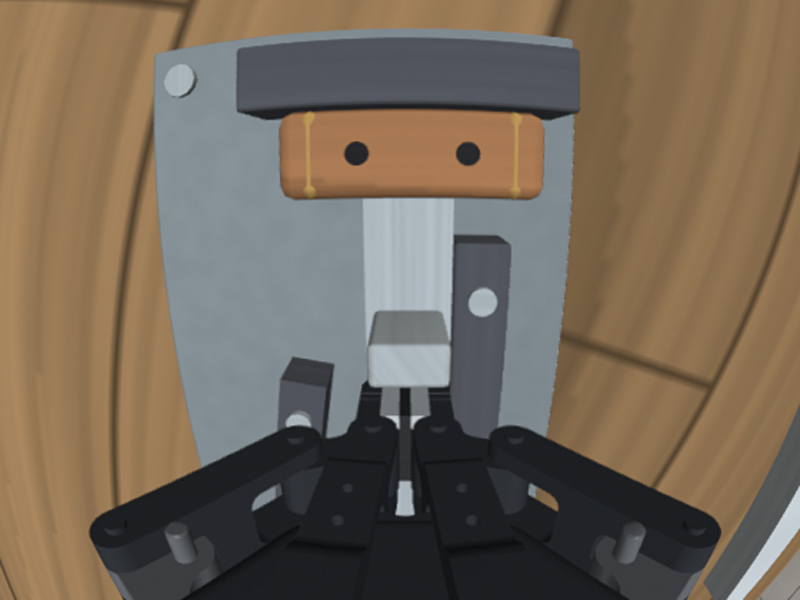

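The handle is square against the jaw, with both ends at row 197. Motion has stopped and the force is rising, so I'll push a touch more (~9-10 N) and then back off.

apply_moves:
  dr:
    - [0,0,0]
    - [0,0,0]
    - [0,0,0]
  dp:
    - [0.0004,0,0]
    - [0.0008,0,0]
    - [0.0008,0,0]
  jaw: [1,1,1]

```text
t: 7.45
ee_pos: [0.551, 0.0399, 0.0453]
ee_rot: [1.834, 2.548, -0.002]
contact_force: [2.6, -7.3, -4.0]
width: -0.0004
```

Run:
```python
from h import *
s=st()
```

```text
t 7.45 fix [[0.0186 0.0727]] z 0.0453 toolx-fixy deg -0.12 F fix [[ 0.1264 -7.7256]] -3.976272372888894
```

apply_moves:
  dr:
    - [0,0,0]
    - [0,0,0]
    - [0,0,0]
    - [0,0,0]
    - [0,0,0]
  dp:
    - [-0.004,0,0]
    - [-0.015,0,0]
    - [-0.018,0,-0.03]
    - [-0.02,0,-0.07]
    - [-0.025,0,-0.08]
  jaw: [1,1,1,1,1]

```text
t: 7.95
ee_pos: [0.5613, 0.0192, 0.1295]
ee_rot: [1.829, 2.549, 0.008]
contact_force: [1.2, 0.3, 0.3]
width: -0.0001
```

apply_moves:
  dr:
    - [0,0,0]
    - [0,0,0]
    - [0,0,0]
    - [0,4,0]
    - [0,4,0]
  dp:
    - [-0.045,-0.005,0]
    - [-0.09,-0.015,0]
    - [-0.135,-0.028,0]
    - [-0.175,-0.028,0]
    - [-0.177,-0.028,0]
  jaw: [1,1,1,1,1]

```text
t: 8.45
ee_pos: [0.5883, -0.17, 0.1253]
ee_rot: [-1.818, -2.496, -0.059]
contact_force: [-0.4, -1.3, 0.5]
width: -0.0003
```

Run:
```python
from h import *
s=st();print(R.from_rotvec(s['ee_rot']).as_matrix().round(3)[:,2])
for n in ['top','wrist']:
    p,d=grab_frame(n)
    if n=='top': p=p[185:305,205:365]
    cv2.imwrite(f'pics/{n}4.png',cv2.resize(p[:,:,::-1],(800,600),interpolation=cv2.INTER_CUBIC))
```

```text
t 8.45 fix [[-0.0131 -0.1381]] z 0.1253 toolx-fixy deg -0.76 F fix [[-0.8452 -1.1154]] 0.5359833116418113
[-0.02   0.062 -0.998]
```

View pics/wrist4.png

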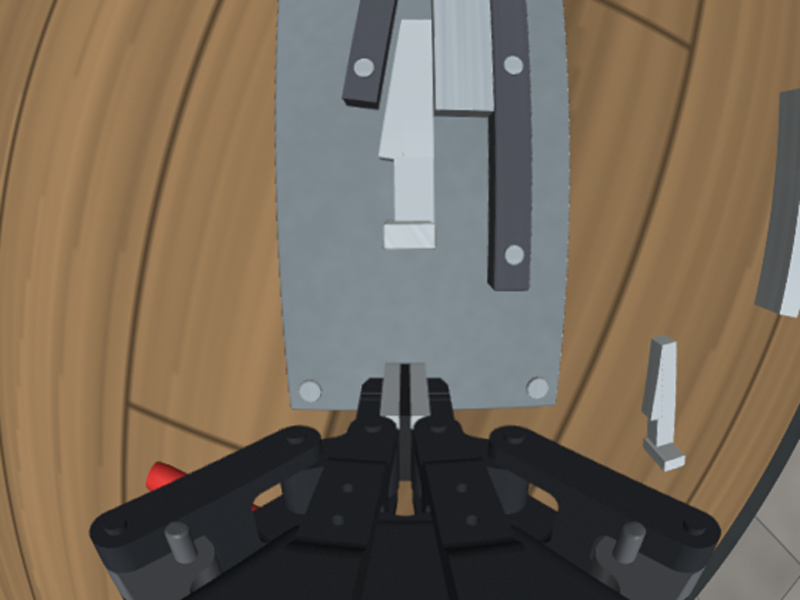

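The wedge tab is at about (410,240), and behind it the plate is clear down to the fingertips. Next I'll measure the tab.

Run:
```python
from h import *
s=st()
k=lambda a:np.array(a)*.7-.15
print('wtab',tofix(wplane(k([[384,248],[435,248],[385,224],[434,224]]),.062,s)).tolist())
print('tail/bar side',tofix(wplane(k([[434,190],[394,190],[434,60],[435,112],[492,112]]),.034,s)).tolist())
```

```text
t 8.55 fix [[-0.0106 -0.13  ]] z 0.1247 toolx-fixy deg -0.32 F fix [[0.3825 1.214 ]] 0.7025474417270755
wtab [[-0.0208, -0.0897], [0.0024, -0.0898], [-0.0202, -0.0788], [0.0019, -0.0789]]
tail/bar side [[0.0036, -0.063], [-0.0167, -0.063], [0.0041, 0.0057], [0.0043, -0.0226], [0.0337, -0.0217]]
```

apply_moves:
  dr:
    - [0,0,0]
    - [0,0,0]
  dp:
    - [0,0.0,0.02]
    - [0,0.0,0.025]
  jaw: [1,1]

```text
t: 8.75
ee_pos: [0.5865, -0.1537, 0.0985]
ee_rot: [-1.794, -2.504, -0.063]
contact_force: [-1.5, 1.0, -0.1]
width: -0.0002
```

Run:
```python
from h import *
s=st();print(R.from_rotvec(s['ee_rot']).as_matrix().round(3)[:,2])
```

```text
t 8.75 fix [[-0.0096 -0.122 ]] z 0.0985 toolx-fixy deg 0.14 F fix [[-1.0635  1.4394]] -0.06321549783005082
[-0.026  0.068 -0.997]
```

apply_moves:
  dr:
    - [0,0,0]
    - [0,0,0]
    - [0,0,0]
    - [0,0,0]
  dp:
    - [-0.006,0,0.035]
    - [-0.008,0,0.06]
    - [-0.008,0,0.072]
    - [-0.008,0,0.072]
  jaw: [1,1,1,1]

```text
t: 9.15
ee_pos: [0.5872, -0.1573, 0.0262]
ee_rot: [-1.795, -2.503, -0.061]
contact_force: [0.4, 0.4, 0.1]
width: 0.0
```

Run:
```python
from h import *
s=st()
k=lambda a:np.array(a)*.7-.15
p,d=grab_frame('wrist')
cv2.imwrite(f'pics/w5.png',cv2.resize(p[:,:,::-1],(800,600),interpolation=cv2.INTER_CUBIC))
```

```text
t 9.15 fix [[-0.0101 -0.1257]] z 0.0262 toolx-fixy deg 0.09 F fix [[0.539  0.2574]] 0.13725710541429403
```

View pics/w5.png

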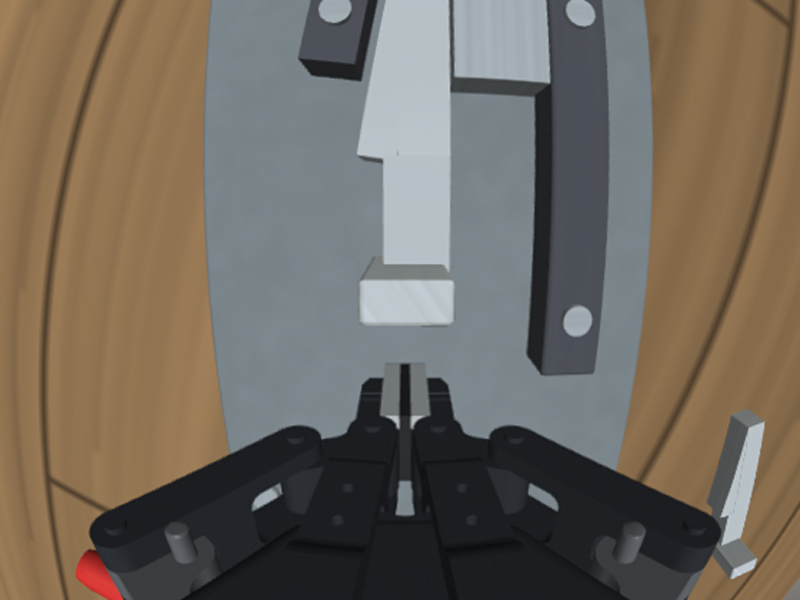

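The fingertips (405) line up with the tab centre (407), so I'll push forward.

apply_moves:
  dr:
    - [0,0,0]
    - [0,0,0]
    - [0,0,0]
    - [0,0,0]
    - [0,0,0]
  dp:
    - [0.004,0,0.0003]
    - [0.008,0,0.0006]
    - [0.012,0,0.0009]
    - [0.016,0,0.0012]
    - [0.02,0,0.0015]
  jaw: [1,1,1,1,1]

```text
t: 9.7
ee_pos: [0.5825, -0.1401, 0.0283]
ee_rot: [-1.8, -2.505, -0.063]
contact_force: [-0.1, 1.1, 0.2]
width: 0.0003
```

apply_moves:
  dr:
    - [0,0,0]
    - [0,0,0]
    - [0,0,0]
    - [0,0,0]
    - [0,0,0]
  dp:
    - [0.003,0,0.0002]
    - [0.006,0,0.0004]
    - [0.009,0,0.0006]
    - [0.012,0,0.0008]
    - [0.014,0,0.001]
  jaw: [1,1,1,1,1]

```text
t: 10.2
ee_pos: [0.5781, -0.1274, 0.028]
ee_rot: [-1.8, -2.505, -0.063]
contact_force: [1.0, -2.8, 1.4]
width: 0.0004
```

```bash
python3 -c "
from h import *;st()"
```

```text
t 10.2 fix [[-0.0091 -0.0944]] z 0.028 toolx-fixy deg -0.03 F fix [[ 0.025  -2.9268]] 1.433712887081267
```

apply_moves:
  dr:
    - [0,0,0]
    - [0,0,0]
    - [0,0,0]
    - [0,0,0]
    - [0,0,0]
  dp:
    - [0.002,0,0.001]
    - [0.004,0,0.002]
    - [0.006,0,0.002]
    - [0.008,0,0.0025]
    - [0.009,0,0.0025]
  jaw: [1,1,1,1,1]

```text
t: 10.7
ee_pos: [0.575, -0.1183, 0.026]
ee_rot: [-1.8, -2.505, -0.063]
contact_force: [0.7, -1.6, 0.9]
width: 0.0003
```

apply_moves:
  dr:
    - [0,0,0]
    - [0,0,0]
    - [0,0,0]
    - [0,0,0]
  dp:
    - [0.001,0,0.0001]
    - [0.002,0,0.0001]
    - [0.003,0,0.0002]
    - [0.004,0,0.0003]
  jaw: [1,1,1,1]

```text
t: 11.1
ee_pos: [0.5737, -0.1147, 0.026]
ee_rot: [-1.8, -2.505, -0.063]
contact_force: [1.0, -3.4, 1.2]
width: -0.0002
```

```bash
python3 -c "
from h import *;st()"
```

```text
t 11.1 fix [[-0.0092 -0.081 ]] z 0.026 toolx-fixy deg -0.03 F fix [[-0.1885 -3.5586]] 1.182999727710884
```

apply_moves:
  dr:
    - [0,0,0]
    - [0,0,0]
    - [0,0,0]
    - [0,0,0]
  dp:
    - [0.001,0,0.0001]
    - [0.002,0,0.0001]
    - [0.003,0,0.0002]
    - [0.004,0,0.0003]
  jaw: [1,1,1,1]

```text
t: 11.5
ee_pos: [0.5725, -0.1109, 0.026]
ee_rot: [-1.8, -2.505, -0.063]
contact_force: [0.7, -3.1, 2.7]
width: -0.0003
```

apply_moves:
  dr:
    - [0,0,0]
    - [0,0,0]
    - [0,0,0]
    - [0,0,0]
  dp:
    - [0.001,0,0.0001]
    - [0.002,0,0.0001]
    - [0.003,0,0.0002]
    - [0.003,0,0.0003]
  jaw: [1,1,1,1]

```text
t: 11.9
ee_pos: [0.5714, -0.1078, 0.0258]
ee_rot: [-1.799, -2.505, -0.063]
contact_force: [0.6, -1.4, 2.7]
width: -0.0002
```

apply_moves:
  dr:
    - [0,0,0]
    - [0,0,0]
    - [0,0,0]
    - [0,0,0]
  dp:
    - [0.001,0,0.0001]
    - [0.002,0,0.0001]
    - [0.003,0,0.0002]
    - [0.003,0,0.0003]
  jaw: [1,1,1,1]

```text
t: 12.3
ee_pos: [0.5704, -0.1049, 0.0257]
ee_rot: [-1.799, -2.505, -0.063]
contact_force: [1.4, -2.1, 1.1]
width: 0.0002
```

apply_moves:
  dr:
    - [0,0,0]
    - [0,0,0]
    - [0,0,0]
    - [0,0,0]
  dp:
    - [0.001,0,0.0001]
    - [0.002,0,0.0001]
    - [0.003,0,0.0002]
    - [0.003,0,0.0003]
  jaw: [1,1,1,1]

```text
t: 12.7
ee_pos: [0.5697, -0.1022, 0.0257]
ee_rot: [-1.8, -2.505, -0.063]
contact_force: [1.5, -2.9, 1.7]
width: -0.0
```

apply_moves:
  dr:
    - [0,0,0]
    - [0,0,0]
    - [0,0,0]
    - [0,0,0]
  dp:
    - [0.001,0,0.0001]
    - [0.002,0,0.0001]
    - [0.003,0,0.0002]
    - [0.003,0,0.0003]
  jaw: [1,1,1,1]

```text
t: 13.1
ee_pos: [0.5694, -0.0997, 0.0258]
ee_rot: [-1.801, -2.506, -0.064]
contact_force: [3.3, -3.7, 1.4]
width: 0.0002
```

apply_moves:
  dr:
    - [0,0,0]
    - [0,0,0]
    - [0,0,0]
    - [0,0,0]
  dp:
    - [0.001,0,0.0001]
    - [0.002,0,0.0001]
    - [0.003,0,0.0002]
    - [0.003,0,0.0003]
  jaw: [1,1,1,1]

```text
t: 13.5
ee_pos: [0.5693, -0.0976, 0.0259]
ee_rot: [-1.802, -2.507, -0.064]
contact_force: [4.5, -4.1, 0.4]
width: 0.0
```

Run:
```python
from h import *
s=st()
p,d=grab_frame('wrist')
cv2.imwrite(f'pics/w6.png',cv2.resize(p[:,:,::-1],(800,600),interpolation=cv2.INTER_CUBIC))
```

```text
t 13.5 fix [[-0.008  -0.0634]] z 0.0259 toolx-fixy deg -0.04 F fix [[ 2.9023 -5.345 ]] 0.42077171197873076
```

View pics/w6.png

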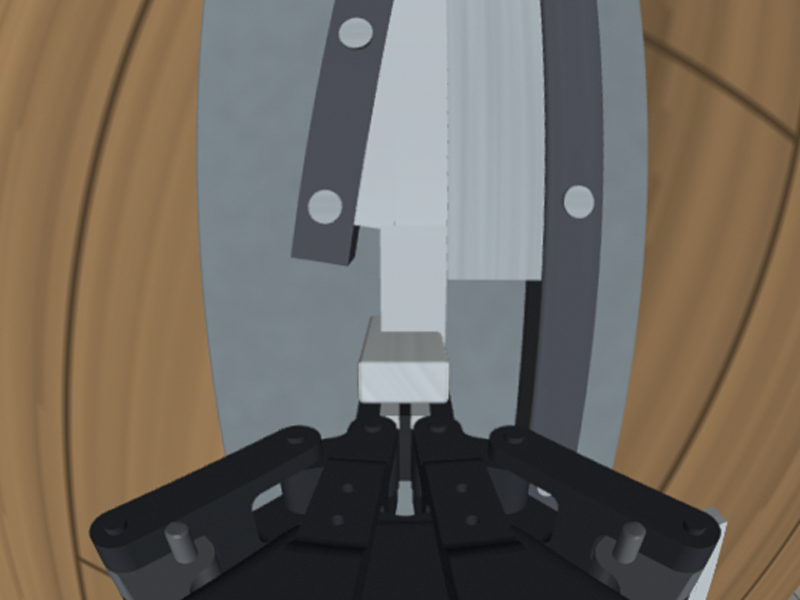

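The slant is touching the ramp and the wedge is sliding across towards the bar, so the jam is close. I'll continue in small steps.

apply_moves:
  dr:
    - [0,0,0]
    - [0,0,0]
    - [0,0,0]
  dp:
    - [0.001,0.0005,0]
    - [0.002,0.001,0.0001]
    - [0.002,0.001,0.0001]
  jaw: [1,1,1]

```text
t: 13.85
ee_pos: [0.5693, -0.0972, 0.026]
ee_rot: [-1.804, -2.507, -0.062]
contact_force: [4.6, -7.7, 0.1]
width: 0.0001
```

apply_moves:
  dr:
    - [0,0,0]
    - [0,0,0]
    - [0,0,0]
  dp:
    - [0.001,0.0003,0]
    - [0.002,0.0005,0.0001]
    - [0.002,0.0005,0.0001]
  jaw: [1,1,1]

```text
t: 14.15
ee_pos: [0.5693, -0.0971, 0.026]
ee_rot: [-1.807, -2.507, -0.06]
contact_force: [4.7, -10.9, -0.6]
width: -0.0003
```

```bash
python3 -c "
from h import *;st()"
```

```text
t 14.15 fix [[-0.0078 -0.0629]] z 0.026 toolx-fixy deg -0.18 F fix [[  0.9597 -11.8388]] -0.5980298286213079
```

It has jammed: the position holds and the force builds at about 2-3 N per mm. I'm aiming for about 20 N.

apply_moves:
  dr:
    - [0,0,0]
    - [0,0,0]
    - [0,0,0]
  dp:
    - [0.001,0,0.0001]
    - [0.002,0,0.0001]
    - [0.002,0,0.0001]
  jaw: [1,1,1]

```text
t: 14.45
ee_pos: [0.5692, -0.097, 0.0262]
ee_rot: [-1.81, -2.508, -0.059]
contact_force: [6.0, -15.1, -2.5]
width: 0.0001
```

```bash
python3 -c "
from h import *;st()"
```

```text
t 14.45 fix [[-0.0078 -0.0628]] z 0.0262 toolx-fixy deg -0.25 F fix [[  0.8825 -16.2465]] -2.5472788947933687
```

apply_moves:
  dr:
    - [0,0,0]
    - [0,0,0]
    - [0,0,0]
  dp:
    - [0.0007,0,0]
    - [0.0013,0,0.0001]
    - [0.0013,0,0.0001]
  jaw: [1,1,1]

```text
t: 14.75
ee_pos: [0.5692, -0.097, 0.0262]
ee_rot: [-1.812, -2.509, -0.058]
contact_force: [7.1, -16.3, -2.9]
width: 0.0004
```

```bash
python3 -c "
from h import *;st()"
```

```text
t 14.75 fix [[-0.0078 -0.0628]] z 0.0262 toolx-fixy deg -0.29 F fix [[  1.5457 -17.7067]] -2.8740679333333605
```

One more small push to about 20 N.

apply_moves:
  dr:
    - [0,0,0]
    - [0,0,0]
    - [0,0,0]
    - [0,0,0]
  dp:
    - [0.0005,0,0]
    - [0.001,0,0]
    - [0.001,0,0]
    - [0.001,0,0]
  jaw: [1,1,1,1]

```text
t: 15.15
ee_pos: [0.5692, -0.0969, 0.0263]
ee_rot: [-1.813, -2.509, -0.058]
contact_force: [6.3, -18.6, -3.7]
width: 0.0001
```

```bash
python3 -c "
from h import *;st()"
```

```text
t 15.15 fix [[-0.0078 -0.0627]] z 0.0263 toolx-fixy deg -0.33 F fix [[ 1.0200e-02 -1.9648e+01]] -3.7236025509868598
```

The push reached 19.6 N with the wedge jammed. Now I'll back off gently and then retreat.

apply_moves:
  dr:
    - [0,0,0]
    - [0,0,0]
    - [0,0,0]
    - [0,0,0]
    - [0,0,0]
  dp:
    - [-0.003,0,0]
    - [-0.006,0,-0.0005]
    - [-0.01,0,-0.0007]
    - [-0.018,0,-0.001]
    - [-0.03,0,-0.002]
  jaw: [1,1,1,1,1]

```text
t: 15.65
ee_pos: [0.575, -0.115, 0.0249]
ee_rot: [-1.795, -2.504, -0.063]
contact_force: [0.2, -0.1, -0.4]
width: 0.0001
```

apply_moves:
  dr:
    - [0,0,0]
    - [0,0,0]
    - [0,0,0]
    - [0,0,0]
    - [0,0,0]
  dp:
    - [-0.01,0,-0.01]
    - [-0.015,0,-0.04]
    - [-0.02,0,-0.08]
    - [-0.025,0,-0.12]
    - [-0.025,0,-0.12]
  jaw: [1,1,1,1,1]

```text
t: 16.15
ee_pos: [0.5911, -0.1519, 0.1505]
ee_rot: [-1.809, -2.512, -0.069]
contact_force: [1.2, -1.0, 0.6]
width: -0.0002
```

apply_moves:
  dr:
    - [0,0,0]
    - [0,0,0]
  dp:
    - [0,0,0]
    - [0,0,0]
  jaw: [1,1]

```text
t: 16.35
ee_pos: [0.5857, -0.1481, 0.1427]
ee_rot: [-1.799, -2.503, -0.062]
contact_force: [-0.2, 0.2, 0.1]
width: 0.0004
```

Run:
```python
from h import *
s=st()
p,d=grab_frame('wrist')
cv2.imwrite(f'pics/w7.png',cv2.resize(p[:,:,::-1],(800,600),interpolation=cv2.INTER_CUBIC))
p,d=grab_frame('side');p=p[170:305,170:350]
cv2.imwrite(f'pics/s7.png',cv2.resize(p[:,:,::-1],(720,540),interpolation=cv2.INTER_CUBIC))
```

```text
t 16.35 fix [[-0.0086 -0.1165]] z 0.1427 toolx-fixy deg -0.03 F fix [[-0.1566  0.3017]] 0.08915542607687355
```

View pics/w7.png

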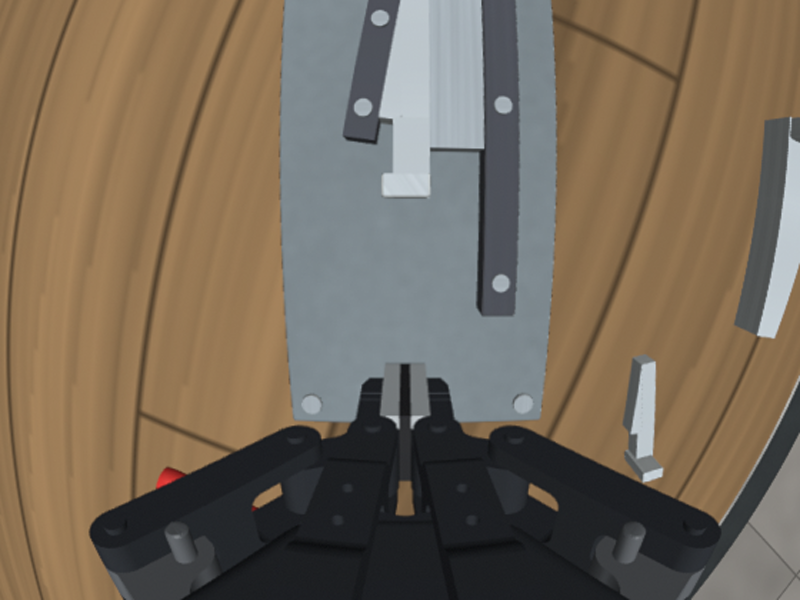

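View pics/s7.png

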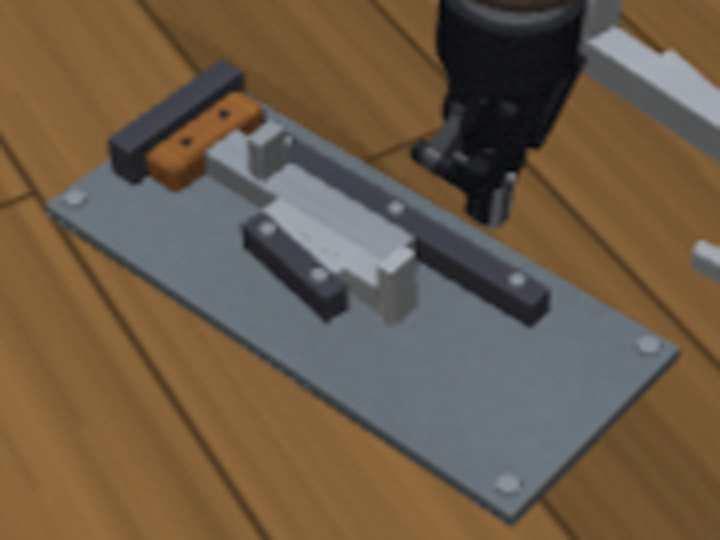

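The wedge sits flat between ramp and bar (tab at (406,187) in the wrist view) and the hand is clear. I'll check the handle from above.

apply_moves:
  dr:
    - [0,0,0]
    - [0,0,0]
    - [0,0,0]
    - [0,-4,0]
    - [0,-4,0]
  dp:
    - [0.03,0,-0.03]
    - [0.06,0,-0.05]
    - [0.09,0,-0.05]
    - [0.12,0,-0.05]
    - [0.12,0,-0.05]
  jaw: [1,1,1,1,1]

```text
t: 16.95
ee_pos: [0.5476, -0.0299, 0.2009]
ee_rot: [-1.817, -2.559, -0.001]
contact_force: [0.7, 0.3, -0.4]
width: -0.0001
```

apply_moves:
  dr:
    - [0,0,0]
    - [0,0,0]
    - [0,0,0]
  dp:
    - [0,0,0]
    - [0,0,0]
    - [0,0,0]
  jaw: [1,1,1]

```text
t: 17.25
ee_pos: [0.5494, -0.0399, 0.2012]
ee_rot: [-1.836, -2.548, 0.002]
contact_force: [-0.4, 0.2, -0.3]
width: -0.0003
```

Run:
```python
from h import *
s=st()
p,d=grab_frame('wrist')
cv2.imwrite(f'pics/w8.png',cv2.resize(p[:,:,::-1],(800,600),interpolation=cv2.INTER_CUBIC))
```

```text
t 17.25 fix [[-0.0084 -0.0024]] z 0.2012 toolx-fixy deg -0.17 F fix [[-0.3241  0.3076]] -0.33190026263508604
```

View pics/w8.png

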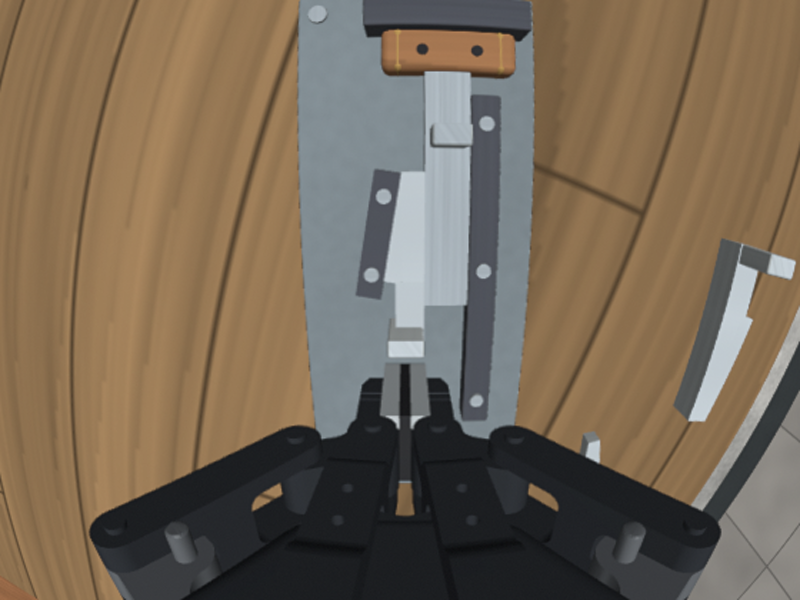

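The handle (448,52) is held parallel to the jaw between it and the bar nose. The wedge is tight between ramp and bar, and nothing is touching the robot. Handing in.

```bash
python3 -c "
from station import *;finish_job()"
```

```text
the job is handed in; nothing more can be done
```

The bag handle is clamped, and I handed the job in at about 17 s of the 64 s allowed.

- **Bar:** I pushed the bar up with shut fingers on its tab. Motion stopped with the handle square against the fixed jaw, at a last reading of 7.7 N (6 to 12 N is the given range).
- **Wedge:** I pushed the wedge low on its thumb tab. It slid at about 3 N, touched the ramp, and jammed with its tab at about fixture y -46 mm. I raised the push in small steps to 19.6 N, within the 16 to 24 N for tight, with no further movement beyond about 0.2 mm. I then backed straight off.
- **Last checks:** The final pictures show the handle parallel to the jaw and touching it and the bar nose. The wedge is flat between ramp and bar. The robot is clear of everything, with force readings under 1 N.
- **Not tested:** I did not pull on the wedge or bar afterwards, so the tightness rests on the push force and the pictures. While the wedge moved across to the bar, about 3 N of side force showed on the fingers. It was close to zero at the final push.

I did not touch the spools, jar, screwdriver or the other wedges. No check failed; the position measurements from the cameras agreed to within a few millimetres.

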